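# Scoop the large grinding balls out of the washing tub

### The arm

A 7-joint arm with a two-finger parallel gripper is mounted at the origin on the work surface. World frame = base frame: x ahead of the robot, y to its left, z up, the work surface at z = 0. Lengths are in m, angles in rad, forces in N, time in s.
With the tool pointing down it reaches from about 0.4 to 0.85 m from the base axis. Payload 4.5 kg.
Tool frame: the origin (TCP) lies at the very end of the fingers, on their centre line; the grasp point (between the pads) lies 19 mm behind it; z points along the fingers, x is the direction in which the jaws open and shut, and the axes are right-handed (so a half turn about z gives the same grasp; the last joint's range is limited). The gripper opens to 88 mm and grips with 3 to 60 N. Pads are 18 mm wide; open, the fingers measure 123 mm over their backs; the gripper's body (75 mm by 187 mm) begins 45 mm behind the grasp point.
Start: joints at [-1.171, 0.689, -0.195, 1.565, 0.157, 0.902, -0.215], TCP at [0.224, 0.584, 0.239] pointing down, gripper open.
Joint ranges: [-3.01, 3.01], [-0.46, 2.08], [-1.47, 1.51], [0.13, 2.56], [-1, 4.14], [0.04, 2.09], [-2.66, 2.66]. Speed limits (rad/s): [2.57, 2.57, 3.14, 3.14, 3.14, 3.14, 3.14].

### API

Orientations are given as a 3x3 rotation matrix whose columns are the frame's x, y, z axes.
In Python, from bench import robot, effector, solver, capture gives the robot as it stands. Calls block until the motion is done:
- robot.move_pose(position, orientation): joint-space move of the TCP to a pose.
- robot.servo_line(position, ori=None, speed=0.15, threshold=None): straight line of the TCP; ori=None keeps the orientation; speed is the mean speed in m/s. With threshold (N) it stops when the force on the tool has changed by that much, and returns True; else False.
- robot.goto_joints(angles): joint-space move.
- effector.move_gripper(opening, force=None): finger opening in m; force is the grip in N (None keeps the last); returns when the fingers have stopped.
- robot.dwell(seconds).
- solver.ik(position, orientation): joint angles nearest the present ones, or None.
- robot.observe(): the state.
- capture(name): name is "scene" or "top"; returns a dict with "pixels" (400x640x3 uint8, red, green, blue), "depth" (400x640 float32, m along the optical axis (not along the pixel's ray), 0 where there is no reading), "fov_y" (degrees; the focal length in pixels is half the picture's height over the tangent of half this angle, whatever the lens; pixels are square), "cx", "cy" (the principal point, pixels), "D" ([k1, k2, p1, p2, k3] as OpenCV has them; the pictures are not rectified), "eye" and "attitude" of the camera in the world. Camera axes: x right, y down, z forward; pixel columns grow to the right and rows downward; lengths in m; the calibration is good to about 2 mm. A picture is of the moment at which its call begins.
A pose or a line that the arm cannot do raises robot.MotionError and nothing moves.
- robot.job_done(): hands the job in, once; it reports no verdict.
The state is a dict: "t": time; "q": joint angles; "joint_velocities": joint speeds; "effort": joint torques, N m; "eef_pos": TCP position; "eef_rot": TCP orientation; "ft_force": force on the tool from outside, world axes, zero at the start; "ft_torque": the same for the moment, N m; "width": finger opening in m.
Only numpy, scipy, OpenCV 4.12 (cv2) and the standard library are available. Lean on these libraries where they do the work, as an engineer would, in place of code of your own. Each camera call takes 0.05 s, during which the arm holds its last target.

### The job

Pick up the slotted scoop by its crossbar handle, scoop the two large grinding balls out of the black tub on the rocker so that the small ones drop through and stay in the tub, and tip the large ones gently into the steel dish from close above it. Then set the scoop back down level on its rubber mat and let go. Move the balls only with the scoop, never with the gripper, and leave the jar and the spatula where they are.

Things in the scene. Friction and masses are not known exactly. Their poses are not given: they have to be found in the camera images.
- rocker: Fixed rocking shaker, parked level, its 300 x 170 mm platform carrying a fixed black open tub, its long side along x. Origin on the bench under the tub's middle, z up. Tub inside: flat floor x -115 to 115 mm, y +-60.5 mm, 88 mm above the bench; rim at 138 mm; walls 4 mm, upright but for the +x end wall, which leans out 30 degrees from its foot at x = 115. Balls start loose on the floor, x over 15 mm.
- scoop: Loose slotted steel scoop, 200 to 310 g, 114 x 110 x 102 mm, open at front (+x) and top; stands level on the mat at the start. Origin at its underside below the handle's middle; x forward, z up. Rear wall at x = -45 mm of upright rods to 38 mm on a cross rod, slots as in the floor. Side rails at y = +-52 to 55 mm, x -45 to 35, 20 to 38 mm high, open below; plates rise from them to the handle.
- scoop_handle (a point): Centre of the handle: a black crossbar along the scoop's y, 108 mm long, 18 mm thick along x, 30 mm tall (72 to 102 mm above the scoop's underside; this point 87 mm above it). Free in front, behind and above: pinch it across its 18 mm from above. Large balls pass below it.
- scoop_tips (a point): Front end of the scoop's floor, mid-width: x = 67, z = 2 mm in the scoop's frame. The floor is four straight 4 mm round rods along x at y = -39, -13, 13, 39 mm, x -47 to 67 mm, with free round front ends; the 22 mm slots between let small balls fall through, large ones ride in the grooves.
- mat: Fixed black rubber mat, 170 x 150 x 4 mm, on which the scoop stands at the start. Origin in the middle of its underside on the bench; top 4 mm above.
- dish: Loose round steel bowl, rim radius 85 mm, 52 mm high, 4 mm wall, 600 g. Origin in the middle of its underside; stands on the bench.
- large1: White polished, slippery alumina grinding ball, one of two large ones: 50 mm diameter, about 255 g. Origin at its centre; its axes mean nothing as it rolls.
- large2: White polished, slippery alumina grinding ball, one of two large ones: 50 mm diameter, about 255 g. Origin at its centre; its axes mean nothing as it rolls.
- small1: White polished, slippery alumina grinding ball, one of four small ones: 17 mm diameter, about 11 g. Origin at its centre; its axes mean nothing as it rolls.
- small2: White polished, slippery alumina grinding ball, one of four small ones: 17 mm diameter, about 11 g. Origin at its centre; its axes mean nothing as it rolls.
- small3: White polished, slippery alumina grinding ball, one of four small ones: 17 mm diameter, about 11 g. Origin at its centre; its axes mean nothing as it rolls.
- small4: White polished, slippery alumina grinding ball, one of four small ones: 17 mm diameter, about 11 g. Origin at its centre; its axes mean nothing as it rolls.
- jar: Bystander: lidded jar 52 mm wide, 50 mm tall, about 150 mm beyond the dish. Origin in the middle of its underside.
- spatula: Bystander: flat spatula 160 mm long lying about 160 mm beyond the mat. Origin at its underside.

How it is judged:
By the outcome, as a careful person would: the job done as asked, in the order asked, and still so for the second after the job is handed in, with the robot touching nothing.
It also fails if it takes over 69 s, if anything falls off the work surface, if the arm or the gripper's body presses on something with over 40 N, if the wrist force passes 120 N, or if a joint passes its speed limit or range.

## Working session

There is one attempt and no reset: what is moved stays moved. The work goes in short steps, each a Python script; the robot and the scene stay as the last script left them, time stands still between calls to the robot, and variables do not carry over. Pictures are saved under pics/ and viewed, and the job is handed in when it is done.

```bash
ls; mkdir -p pics; cat > h.py <<'E'
import numpy as np, cv2
from bench import robot, effector, solver, capture
def snap(name,fn):
    c=capture(name); cv2.imwrite('pics/'+fn+'.png',c['pixels'][:,:,::-1]); np.savez('pics/'+fn+'.npz',**{k:np.asarray(v) for k,v in c.items()}); return c
def K(c):
    f=200/np.tan(np.radians(float(c['fov_y']))/2)
    return np.array([[f,0,c['cx']],[0,f,c['cy']],[0,0,1.]])
def att(c):
    return np.asarray(c['attitude'])
def rays(c,uv):
    p=cv2.undistortPoints(np.asarray(uv,float).reshape(-1,1,2),K(c),np.asarray(c['D'],float)).reshape(-1,2)
    return np.c_[p,np.ones(len(p))]@att(c).T
def onplane(c,uv,z):
    r=rays(c,uv); e=np.asarray(c['eye']); t=(z-e[2])/r[:,2]
    return e+r*t[:,None]
def bydepth(c,uv):
    uv=np.asarray(uv).reshape(-1,2); d=np.asarray(c['depth'])[np.round(uv[:,1]).astype(int),np.round(uv[:,0]).astype(int)]
    return np.asarray(c['eye'])+rays(c,uv)*d[:,None]
def proj(c,P):
    P=(np.atleast_2d(P)-np.asarray(c['eye']))@att(c)
    return cv2.projectPoints(P,np.zeros(3),np.zeros(3),K(c),np.asarray(c['D'],float))[0].reshape(-1,2)
E
python3 - <<'E'
from h import *
for n in("scene","top"):
    c=snap(n,n+"0"); print(n,c['fov_y'],c['cx'],c['cy'],c['D'],c['eye'],np.round(c['attitude'],4).tolist())
o=robot.observe();print({k:np.round(v,3).tolist() for k,v in o.items()})
E
```

```text
pics
scene 52.17513344309658 321.08292565875774 191.72685207838768 [-0.01418461  0.          0.          0.          0.        ] [ 0.96914237 -0.27621033  0.8222951 ] [[0.5482, 0.7035, -0.4522], [0.8362, -0.4517, 0.311], [0.0145, -0.5486, -0.8359]]
top 44.911084932534735 325.7394402727821 197.00072517142368 [0.0119877 0.        0.        0.        0.       ] [0.40050233 0.00412399 1.42557659] [[-0.0163, -0.9885, 0.1505], [-0.9998, 0.0174, 0.006], [-0.0085, -0.1504, -0.9886]]
{'t': 0.1, 'q': [-1.171, 0.69, -0.195, 1.566, 0.157, 0.903, -0.215], 'joint_velocities': [-0.001, -0.002, -0.001, -0.003, 0.0, -0.0, -0.002], 'effort': [-0.003, -52.85, -1.272, -15.384, -0.053, 0.002, 0.0], 'eef_pos': [0.223, 0.583, 0.238], 'eef_rot': [[0.358, 0.934, -0.0], [0.934, -0.358, -0.002], [-0.002, 0.0, -1.0]], 'ft_force': [0.395, 0.058, -0.562], 'ft_torque': [-0.007, -0.041, -0.029], 'width': 0.088}
```

View pics/scene0.png

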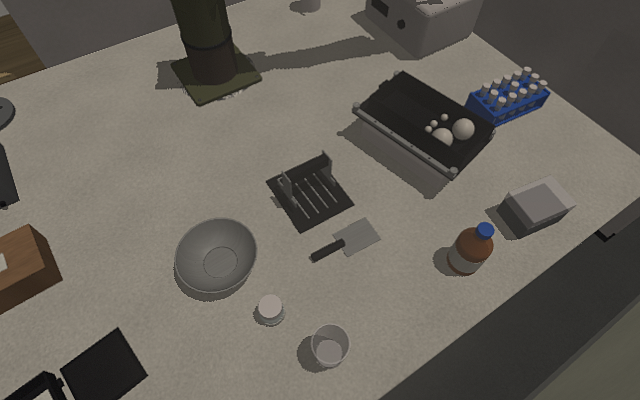

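View pics/top0.png

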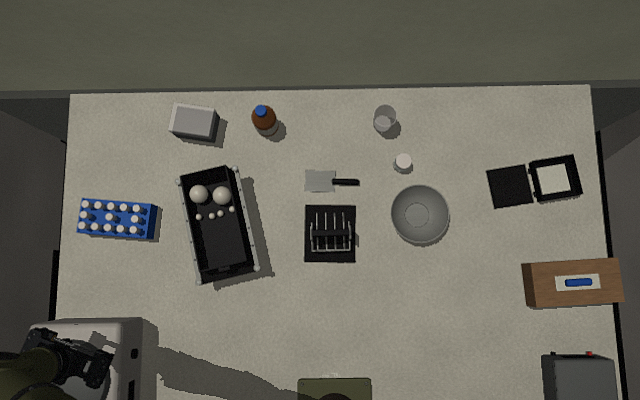

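```bash
python3 - <<'E'
import cv2,numpy as np
a=cv2.imread('pics/top0.png');
x=cv2.resize(a[150:295,165:275],None,fx=4,fy=4,interpolation=2);y=cv2.resize(a[195:270,295:365],None,fx=5,fy=5,interpolation=2)
m=np.zeros((600,800,3),np.uint8);m[:580,:440]=x;m[:375,445:795]=y;cv2.imwrite('pics/z1.png',m)
a=cv2.imread('pics/scene0.png');
x=cv2.resize(a[65:190,345:505],None,fx=5,fy=5,interpolation=2)[:600,:800];cv2.imwrite('pics/z2.png',x)
x=cv2.resize(a[145:235,260:360],None,fx=6,fy=6,interpolation=2);cv2.imwrite('pics/z3.png',x)
E
```

```text
(no output)
```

View pics/z1.png

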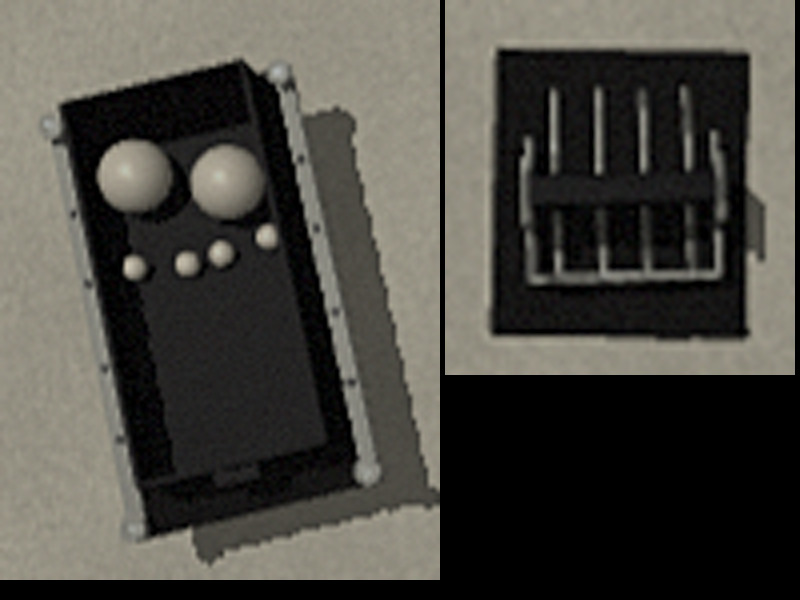

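View pics/z2.png

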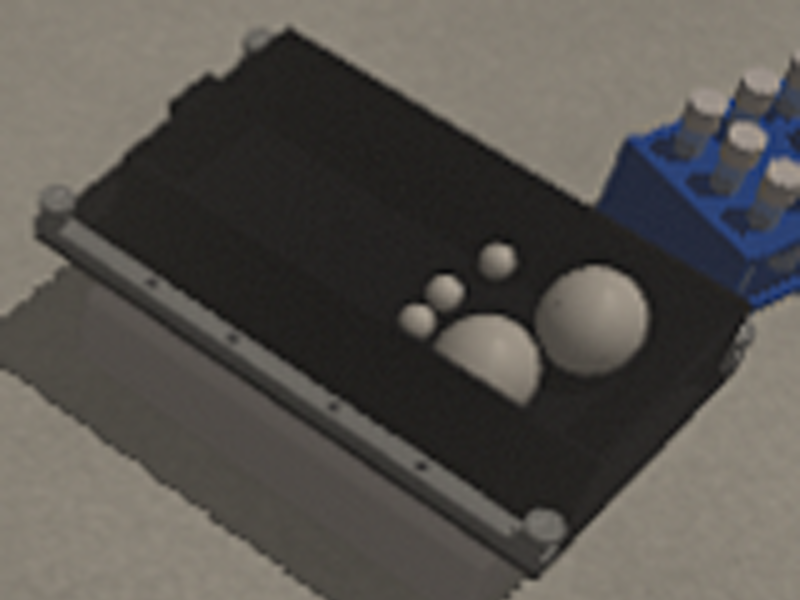

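View pics/z3.png

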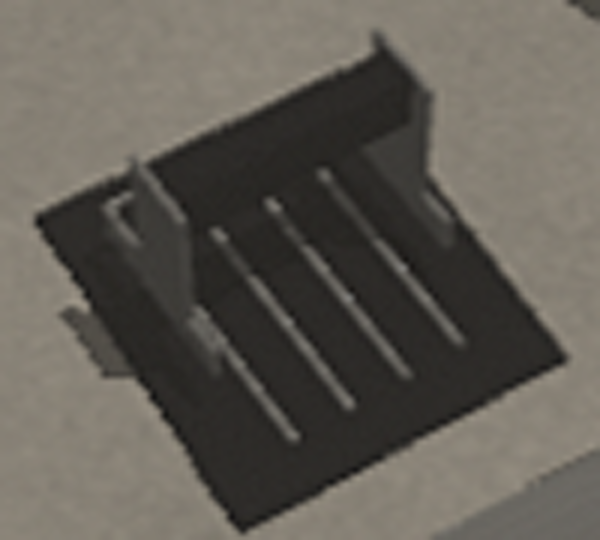

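```bash
cat > m.py <<'E'
from h import *
T=dict(np.load('pics/top0.npz'));S=dict(np.load('pics/scene0.npz'))
def cloud(c):
    v,u=np.mgrid[0:400,0:640]; uv=np.c_[u.ravel(),v.ravel()]
    P=bydepth(c,uv).reshape(400,640,3); P[c['depth']==0]=np.nan; return P
E
python3 - <<'E'
from m import *
for n,c in(("T",T),("S",S)):
    P=cloud(c)
    def box(lo,hi): 
        return P[np.all((P>lo)&(P<hi),axis=2)]
    t=P[240:290,300:360] if n=="T" else P[100:120,260:300]
    print(n,'bench z',np.nanmedian(t[...,2]))
    r=box([.35,.1,.128],[.75,.5,.15]); print('rim n',len(r), cv2.minAreaRect(r[:,:2].astype(np.float32)) if len(r) else 0, np.median(r[:,2]))
    r=box([.35,.1,.08],[.75,.5,.15]);print('rocker>80', cv2.minAreaRect(r[:,:2].astype(np.float32)))
    h=box([.3,-.2,.095],[.6,.15,.12]); print('handle top',len(h), cv2.minAreaRect(h[:,:2].astype(np.float32)) if len(h) else 0, np.median(h[:,2]) if len(h) else 0)
    # dish
    d=box([.35,-.4,.046],[.7,-.1,.058]); print('dish',len(d),cv2.minEnclosingCircle(d[:,:2].astype(np.float32)),cv2.fitEllipse(d[:,:2].astype(np.float32)))
    # mat
    g=cv2.cvtColor(c['pixels'],cv2.COLOR_RGB2GRAY)
    m=((g<70)&np.all((P>[.3,-.2,-.005])&(P<[.65,.15,.02]),axis=2)).astype(np.uint8)
    m=cv2.morphologyEx(m,cv2.MORPH_CLOSE,np.ones((9,9))); m=cv2.morphologyEx(m,cv2.MORPH_OPEN,np.ones((7,7)))
    ct=max(cv2.findContours(m,0,1)[0],key=cv2.contourArea).reshape(-1,2)
    q=onplane(c,ct,.004)[:,:2].astype(np.float32); print('mat',cv2.minAreaRect(q))
    # balls
    m=((g>90)&np.all((P>[.4,.15,.088])&(P<[.75,.45,.15]),axis=2)).astype(np.uint8)
    for k in cv2.findContours(m,0,1)[0]:
        if cv2.contourArea(k)>10:
            (u,v),rr=cv2.minEnclosingCircle(k); R=.025 if rr>7 else .0085
            print('ball',round(u,1),round(v,1),round(rr,1),cv2.contourArea(k),onplane(c,[[u,v]],.088+R)[0].round(4))
E
```

```text
T bench z 0.0013493188095894393
rim n 1151 ((0.5427996516227722, 0.315547376871109), (0.2818775475025177, 0.13074348866939545), 12.741096496582031) 0.13645108039582032
rocker>80 ((0.5330803394317627, 0.3129059970378876), (0.3047012984752655, 0.1794663816690445), 13.029404640197754)
handle top 293 ((0.502165675163269, 0.0023455657064914703), (0.03501574695110321, 0.1098015159368515), 0.5001944899559021) 0.10581988645954965
dish 437 ((0.5892074108123779, -0.24068671464920044), 0.11738623678684235) ((0.5690905451774597, -0.2501367926597595), (0.1526557058095932, 0.20999930799007416), 105.67003631591797)
mat ((0.5090211629867554, -0.0021179616451263428), (0.1561478078365326, 0.16750779747962952), 89.05973052978516)
ball 198.0 216.5 2.7 15.5 [0.5546 0.3662 0.0965]
ball 211.0 215.5 2.7 17.0 [0.5567 0.3303 0.0965]
ball 219.5 212.8 2.8 18.0 [0.564  0.3069 0.0965]
ball 231.0 208.5 2.7 15.5 [0.5753 0.2752 0.0965]
ball 220.5 194.5 8.7 200.0 [0.6124 0.3012 0.113 ]
ball 188.5 229.5 44.7 225.0 [0.5175 0.3867 0.113 ]
ball 197.5 193.3 8.6 199.0 [0.6169 0.3647 0.113 ]
ball 177.2 180.8 3.3 23.0 [0.656
[... 543 characters left out ...]
631450653), 0.1165386512875557) ((0.5733410716056824, -0.2497369349002838), (0.15646293759346008, 0.20580977201461792), 105.2326889038086)
mat ((0.5122140645980835, -0.0026881471276283264), (0.15913964807987213, 0.16839587688446045), 88.39540100097656)
ball 453.5 170.0 3.6 26.5 [0.6871 0.2727 0.0965]
ball 430.0 158.5 21.4 108.5 [0.642  0.2382 0.113 ]
ball 442.5 136.5 10.1 193.5 [0.6093 0.3055 0.113 ]
ball 428.3 128.3 3.2 21.0 [0.5633 0.3079 0.0965]
ball 434.0 122.3 3.0 20.0 [0.5562 0.3324 0.0965]
ball 464.3 127.4 9.9 228.0 [0.6159 0.3681 0.113 ]
ball 444.5 116.2 2.8 19.0 [0.555  0.3678 0.0965]
ball 383.5 129.0 32.0 137.5 [0.5182 0.2049 0.113 ]
ball 356.0 104.0 3.2 21.0 [0.4056 0.2095 0.0965]
```

```bash
python3 - <<'E'
from m import *
for n,c,uv in(("T",T,[(317,212.6),(325.6,212.6),(334.2,212.6),(342.8,212.6)]),("S",S,[(337,202.3),(327.8,207.5),(318,212.8),(309.3,218)])):
    p=onplane(c,np.array(uv)-.42,.006)[:,:2]; print(n,p.round(4).tolist(),p.mean(0).round(4),np.degrees(np.arctan2(*(p[0]-p[3])[::-1]))-90, np.linalg.norm(p[0]-p[3]))
    # handle: dark, z .06-.11
    P=cloud(c); g=cv2.cvtColor(c['pixels'],cv2.COLOR_RGB2GRAY)
    m=(g<75)&np.all((P>[.4,-.08,.094])&(P<[.6,.08,.115]),axis=2)
    q=P[m]; print('handle dark',m.sum(),cv2.minAreaRect(q[:,:2].astype(np.float32)),q.mean(0).round(4),np.percentile(q[:,0],[5,95]).round(4),np.percentile(q[:,1],[2,98]).round(4))
    v,u=np.nonzero(m); pp=onplane(c,np.c_[u,v],.102);print(pp.mean(0).round(4),np.percentile(pp[:,0],[3,97]).round(4),cv2.minAreaRect(pp[:,:2].astype(np.float32)))
    # dish: rim ring silhouette
    m=np.all((P>[.42,-.38,.006])&(P<[.75,-.12,.07]),axis=2).astype(np.uint8); m=cv2.morphologyEx(m,cv2.MORPH_OPEN,np.ones((3,3)))
    ct=max(cv2.findContours(m,0,1)[0],key=cv2.contourArea).reshape(-1,2)
    e=cv2.fitEllipse(ct); q=onplane(c,ct,.052)[:,:2].astype(np.float32); print('dish',e,cv2.fitEllipse(q))
    # jar
    j=P[np.all((P>[.55,-.35,.03])&(P<[.8,-.1,.07]),axis=2)]
# depth slice map picture
E
```

```text
T [[0.5718, 0.0405], [0.5713, 0.0151], [0.5709, -0.0103], [0.5705, -0.0357]] [0.5711 0.0024] -0.9946426793362235 0.07618761937788551
handle dark 262 ((0.5030838251113892, 0.003539830446243286), (0.02609763666987419, 0.11054202169179916), 6.160354137420654) [0.5025 0.0026 0.1058] [0.4942 0.5108] [-0.0496  0.0513]
[0.5028 0.0026 0.102 ] [0.4941 0.5111] ((0.503291666507721, 0.0033797360956668854), (0.026431512087583542, 0.11084605753421783), 6.3270263671875)
dish ((419.1191711425781, 213.11309814453125), (57.613136291503906, 59.336795806884766), 145.43438720703125) ((0.5592734813690186, -0.2529539167881012), (0.165345698595047, 0.16868704557418823), 87.11750793457031)
S [[0.5712, 0.0425], [0.5713, 0.0164], [0.571, -0.0107], [0.5718, -0.035]] [0.5713 0.0033] 0.4331002711556806 0.0774913795058552
handle dark 432 ((0.506735622882843, 0.001975417137145996), (0.034756697714328766, 0.10820139944553375), 1.027165412902832) [0.5088 0.0012 0.1036] [0.4985 0.5159] [-0.0513  0.0543]
[0.5078 0.0018 0.102 ] [0.4958 0.5196] ((0.5091227293014526, 0.0010918378829956055), (0.03540034219622612, 0.1103343814611435), 1.6326349973678589)
dish ((215.58534240722656, 254.79629516601562), (71.95191192626953, 85.0901107788086), 62.842525482177734) ((0.5611223578453064, -0.2529338300228119), (0.16637510061264038, 0.16724029183387756), 5.768448829650879)
```

```bash
cat >> h.py <<'E'
R13=np.radians(13.0); RC=np.array([.533,.313])
from scipy.spatial.transform import Rotation as Rot
SG=1  # tool x = SG*scoop x
GH=0.068
def tcp(org,yaw,pitch,sg=None):
    """scoop origin pose -> tcp; pitch>0 = nose up (deg), yaw deg"""
    sg=SG if sg is None else sg
    R=Rot.from_euler('ZY',[yaw,-pitch],degrees=True).as_matrix()
    o=np.c_[sg*R[:,0],-sg*R[:,1],-R[:,2]]
    return np.asarray(org)+R@[0,0,GH],o
def about(pt,loc,yaw,pitch):
    """origin such that scoop-local point loc is at world pt"""
    R=Rot.from_euler('ZY',[yaw,-pitch],degrees=True).as_matrix()
    return np.asarray(pt)-R@np.asarray(loc,float)
def tub(x,y,z):
    c,s=np.cos(R13),np.sin(R13); return np.array([RC[0]+c*x-s*y,RC[1]+s*x+c*y,z])
DISH=np.array([.560,-.253])
def line(org,yaw,pitch,speed=.15,threshold=None):
    p,o=tcp(org,yaw,pitch); return robot.servo_line(p,o,speed=speed,threshold=threshold)
E
python3 - <<'E'
from h import *
def t(n,a):
    for sg in(1,-1):
        q=solver.ik(*tcp(*a,sg=sg)); print(n,sg,None if q is None else np.round(q,2))
t('mat',([.5035,.0026,.004],0,0)); t('matup',([.5035,.0026,.16],0,0))
t('tubup',(tub(-.058,0,.2),13,0));t('tub',(tub(-.058,0,.088),13,0));t('tubend',(tub(.046,0,.088),13,0));t('tub15',(tub(.046,0,.1),13,18));t('up15',(tub(.03,0,.2),13,18))
for y in(0,-12,-25,-40):
    R=Rot.from_euler('Z',y,degrees=True).as_matrix()[:,0]
    tip=np.r_[DISH-.03*R[:2],.056]
    for p in(15,0,-20,-35): t(('dish',y,p),(about(tip,[67e-3,0,2e-3],y,p),y,p))
E
```

```text
mat 1 [-0.08  0.82 -0.04  2.06  0.1   0.27 -0.19]
mat -1 [ 0.29  0.9  -0.66  2.04  1.05  0.59  2.02]
matup 1 [-0.12  0.55  0.04  1.95 -0.04  0.65 -0.06]
matup -1 [ 0.4   0.65 -0.82  1.92  0.63  0.85  2.39]
tubup 1 [-0.66  0.57  0.02  1.73 -0.02  0.85 -0.4 ]
tubup -1 [-0.15  0.69 -0.87  1.7   0.6   1.04  2.15]
tub 1 [-0.63  0.72 -0.02  1.84  0.02  0.58 -0.44]
tub -1 [-0.2   0.83 -0.79  1.82  0.78  0.84  1.99]
tubend 1 [-0.58  0.83  0.    1.52 -0.    0.78 -0.35]
tubend -1 [-0.19  0.95 -0.81  1.5   0.76  1.03  2.18]
tub15 1 [-0.74  0.72  0.13  1.9   0.17  0.24 -0.58]
tub15 -1 [-0.36  0.75 -0.5   1.88  1.1   0.54  1.72]
up15 1 [-0.74  0.55  0.12  1.85  0.15  0.46 -0.55]
up15 -1 [-0.28  0.61 -0.64  1.82  0.86  0.71  1.95]
('dish', 0, 15) 1 [ 0.75  0.77 -0.39  2.21  1.85  0.15 -1.34]
('dish', 0, 15) -1 [ 0.71  0.76 -0.32  2.22  2.01  0.11  1.63]
('dish', 0, 0) 1 [ 0.52  0.75 -0.18  1.96  0.28  0.46  0.14]
('dish', 0, 0) -1 [ 0.05  0.86  0.65  1.99 -0.91  0.62 -1.83]
('dish', 0, -20) 1 [0.28 0.87 0.1  1.58 0.05 1.02 0.32]
('dish', 0, -20) -1 [ 0.87  1.15 -1.21  1.55  0.94  1.56  2.64]
('dis
[... 968 characters left out ...]
-20) -1 [ 0.86  1.1  -1.1   1.54  0.77  1.4   2.33]
('dish', -25, -35) 1 [ 0.29  1.05  0.17  1.22 -0.16  1.5   0.05]
('dish', -25, -35) -1 [ 0.79  1.28 -1.22  1.18  0.75  1.83  2.4 ]
('dish', -40, 15) 1 [ 0.69  0.87 -0.83  2.24  1.64  0.74 -2.11]
('dish', -40, 15) -1 [ 0.49  0.78 -0.47  2.25  1.73  0.46  0.93]
('dish', -40, 0) 1 [ 0.29  0.74 -0.01  1.98  0.02  0.42 -0.43]
('dish', -40, 0) -1 [ 0.71  0.83 -0.73  1.96  0.88  0.7   1.87]
('dish', -40, -20) 1 [ 0.3   0.88  0.14  1.58 -0.24  1.05 -0.13]
('dish', -40, -20) -1 [ 0.88  1.1  -1.11  1.54  0.72  1.34  2.1 ]
('dish', -40, -35) 1 [ 0.33  1.04  0.18  1.24 -0.28  1.49 -0.11]
('dish', -40, -35) -1 [ 0.86  1.29 -1.26  1.2   0.7   1.75  2.18]
```

```bash
python3 - <<'E'
from h import *
def t(n,a):
    for sg in(1,):
        q=solver.ik(*tcp(*a,sg=sg)); print(n,sg,None if q is None else np.round(q,2))
for y in(-25,-60,-90):
    R=Rot.from_euler('Z',y,degrees=True).as_matrix()[:,0]
    for z in(.15,.06):
      tip=np.r_[DISH-.03*R[:2],z]
      for p in(12,8,0,-20,-30): t(('dish',y,z,p),(about(tip,[67e-3,0,2e-3],y,p),y,p))
for p in(15,10): t(('up',p),(tub(.03,0,.2),13,p));t(('up',p),([.5,0,.2],-30,p));t(('up',p),([.6,0,.2],-30,p))
E
```

```text
('dish', -25, 0.15, 12) 1 [ 0.43  0.54 -0.17  2.16  0.45  0.27 -0.57]
('dish', -25, 0.15, 8) 1 [ 0.41  0.54 -0.13  2.08  0.23  0.39 -0.34]
('dish', -25, 0.15, 0) 1 [ 0.29  0.58  0.07  1.92 -0.06  0.64 -0.04]
('dish', -25, 0.15, -20) 1 [ 0.25  0.76  0.2   1.5  -0.15  1.24  0.06]
('dish', -25, 0.15, -30) 1 [ 0.28  0.88  0.19  1.28 -0.15  1.52  0.05]
('dish', -25, 0.06, 12) 1 [ 0.44  0.73 -0.2   2.23  1.67  0.16 -1.79]
('dish', -25, 0.06, 8) 1 [ 0.34  0.72 -0.04  2.16  0.31  0.14 -0.42]
('dish', -25, 0.06, 0) 1 [ 0.37  0.73 -0.07  1.99  0.11  0.42 -0.21]
('dish', -25, 0.06, -20) 1 [ 0.29  0.87  0.13  1.57 -0.13  1.06  0.04]
('dish', -25, 0.06, -30) 1 [ 0.28  0.98  0.17  1.34 -0.16  1.36  0.05]
('dish', -60, 0.15, 12) 1 [-0.05  0.59  0.25  2.05  0.06  0.38 -0.95]
('dish', -60, 0.15, 8) 1 [-0.01  0.6   0.27  1.99 -0.1   0.48 -0.76]
('dish', -60, 0.15, 0) 1 [ 0.06  0.62  0.29  1.87 -0.26  0.69 -0.55]
('dish', -60, 0.15, -20) 1 [ 0.26  0.76  0.26  1.53 -0.39  1.2  -0.38]
('dish', -60, 0.15, -30) 1 [ 0.34  0.86  0.23  1.35 -0.42  1.45 -0.35]
('dish', -60, 0.06, 12) 1 [-0.03  0.77  0.23  2.12
[... 641 characters left out ...]
6 -0.67]
('dish', -90, 0.06, 12) 1 [-0.2   0.86  0.45  1.88 -0.31  0.45 -1.19]
('dish', -90, 0.06, 8) 1 [-0.13  0.84  0.4   1.86 -0.34  0.49 -1.12]
('dish', -90, 0.06, 0) 1 [ 0.01  0.81  0.32  1.81 -0.42  0.58 -0.98]
('dish', -90, 0.06, -20) 1 [ 0.33  0.85  0.16  1.65 -0.56  0.9  -0.72]
('dish', -90, 0.06, -30) 1 [ 0.44  0.91  0.12  1.54 -0.62  1.08 -0.64]
('up', 15) 1 [-0.71  0.57  0.09  1.79  0.11  0.55 -0.5 ]
('up', 15) 1 [-0.49  0.42  0.37  2.16  0.04  0.38 -0.72]
('up', 15) 1 [-0.4   0.54  0.33  1.89 -0.03  0.52 -0.63]
('up', 10) 1 [-0.66  0.6   0.06  1.68  0.05  0.7  -0.43]
('up', 10) 1 [-0.39  0.44  0.3   2.08 -0.05  0.51 -0.6 ]
('up', 10) 1 [-0.32  0.56  0.28  1.8  -0.08  0.65 -0.56]
```

```bash
python3 - <<'E'
from h import *
effector.move_gripper(.06)
org=np.array([.5035,.0026,.004])
p,o=tcp(org+[0,0,.13],0,0); robot.move_pose(p,o)
print('hit',line(org+[0,0,.001],0,0,.12,threshold=12))
s=robot.observe();print(s['t'],s['eef_pos'],s['ft_force'])
effector.move_gripper(0.0,force=55)
s=robot.observe();print(s['t'],s['eef_pos'],s['width'],s['ft_force'].round(2) if hasattr(s['ft_force'],'round') else s['ft_force'])
snap('scene','s1');snap('top','t1')
E
```

```text
hit False
4.2083 [0.50392714 0.00262015 0.07353722] [-0.4033997   0.5107316  -0.17937458]
4.925 [0.50360247 0.00259119 0.07305414] 0.017286874453005693 [0.43 0.33 0.7 ]
```

View pics/s1.png

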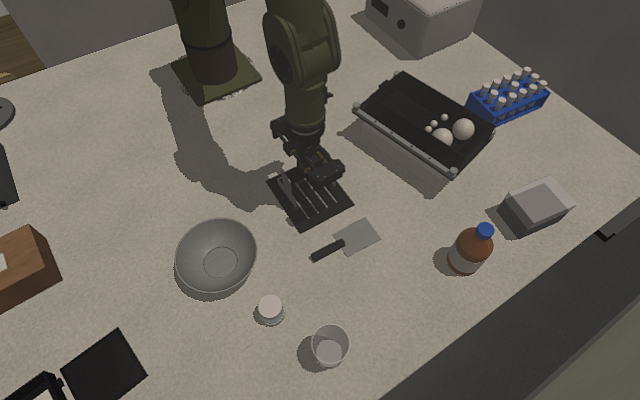

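```bash
sed -i 's/^GH=.*/GH=0.069/' h.py; python3 - <<'E'
from h import *
line([.5035,.0026,.10],0,0,.15)
s=robot.observe();print(s['t'],s['ft_force'],s['ft_torque'])
line(tub(-.058,0,.17),13,0,.25)
s=robot.observe();print(s['t'],s['eef_pos'],s['ft_force'])
snap('top','t2');snap('scene','s2')
import cv2
a=cv2.imread('pics/t2.png')[130:300,150:300];b=cv2.imread('pics/s2.png')[40:190,340:510]
m=np.zeros((600,800,3),np.uint8);x=cv2.resize(a,None,fx=2.6,fy=2.6);y=cv2.resize(b,None,fx=2.3,fy=2.3);m[:x.shape[0],:x.shape[1]]=x;m[:y.shape[0],400:400+y.shape[1]]=y;cv2.imwrite('pics/z4.png',m)
E
```

```text
5.8167 [ 0.34173465  1.18883925 -3.77632291] [-0.05735186  0.08512514  0.0167666 ]
7.1917 [0.47667742 0.29766955 0.23848197] [-0.72937861  0.28380984 -2.9637998 ]
```

View pics/z4.png

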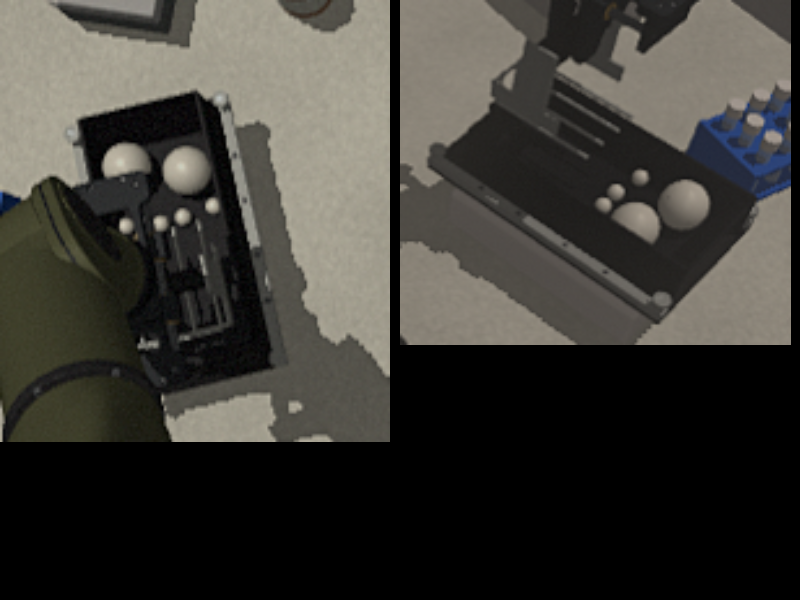

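```bash
python3 - <<'E'
from h import *
print(line(tub(-.058,0,.100),13,0,.1,threshold=6))
s=robot.observe();print(s['t'],s['eef_pos'],s['ft_force'])
print(line(tub(-.058,0,.083),13,0,.015,threshold=4))
s=robot.observe();print(s['t'],s['eef_pos'],s['eef_pos'][2]-GH,s['ft_force'],s['ft_torque'])
snap('top','t3');snap('scene','s3')
a=cv2.imread('pics/t3.png')[130:300,150:300];b=cv2.imread('pics/s3.png')[40:190,340:510]
m=np.zeros((600,800,3),np.uint8);x=cv2.resize(a,None,fx=2.6,fy=2.6);y=cv2.resize(b,None,fx=2.3,fy=2.3);m[:x.shape[0],:x.shape[1]]=x;m[:y.shape[0],400:400+y.shape[1]]=y;cv2.imwrite('pics/z5.png',m)
E
```

```text
False
8.1417 [0.47695693 0.30013955 0.16948682] [-0.16526295  0.21596959 -2.94375441]
True
8.925 [0.47642563 0.29990539 0.15705735] 0.08805735365814149 [-0.31240984  0.72374054  4.46936212] [-0.10028276  0.04927273  0.01014805]
```

View pics/z5.png

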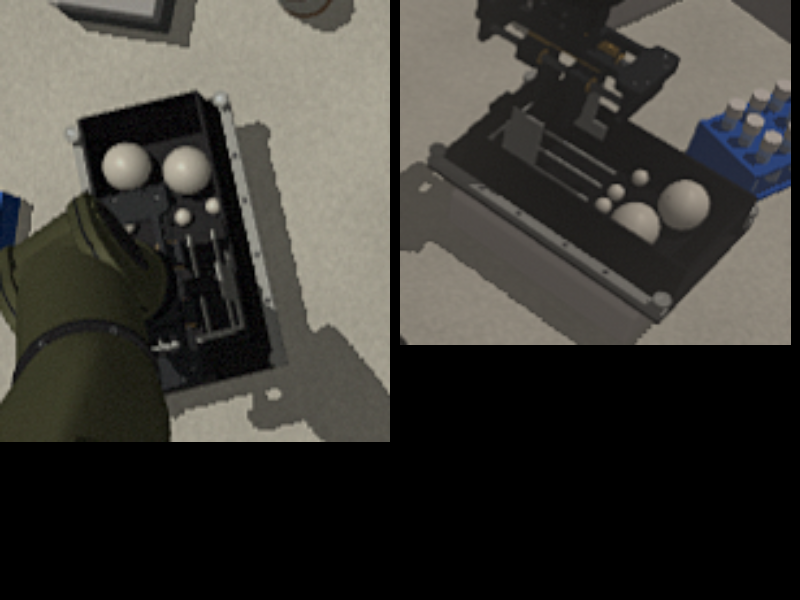

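```bash
python3 - <<'E'
from h import *
line(tub(-.056,0,.0888),13,0,.05)
for x,y in((-.035,.001),(-.015,-.001),(.005,.001),(.025,-.001),(.038,0)):
    hit=line(tub(x,y,.0886),13,0,.05,threshold=12)
    s=robot.observe();d=np.array(s['eef_pos'])[:2]-RC;print(s['t'],hit,(d@[np.cos(R13),np.sin(R13)]).round(4),np.round(s['ft_force'],2))
    if hit: break
snap('top','t4');snap('scene','s4')
a=cv2.imread('pics/t4.png')[130:300,150:300];b=cv2.imread('pics/s4.png')[40:190,340:510]
m=np.zeros((600,800,3),np.uint8);x=cv2.resize(a,None,fx=2.6,fy=2.6);y=cv2.resize(b,None,fx=2.3,fy=2.3);m[:x.shape[0],:x.shape[1]]=x;m[:y.shape[0],400:400+y.shape[1]]=y;cv2.imwrite('pics/z6.png',m)
E
```

```text
9.8417 False -0.0351 [-0.31 -0.62 -2.52]
10.3917 False -0.0149 [-0.66 -0.41 -3.13]
10.9417 False 0.005 [-0.48  0.71 -2.7 ]
11.4917 False 0.0253 [-0.81 -0.5  -2.88]
11.9 False 0.0383 [-0.02  0.76 -5.91]
```

View pics/z6.png

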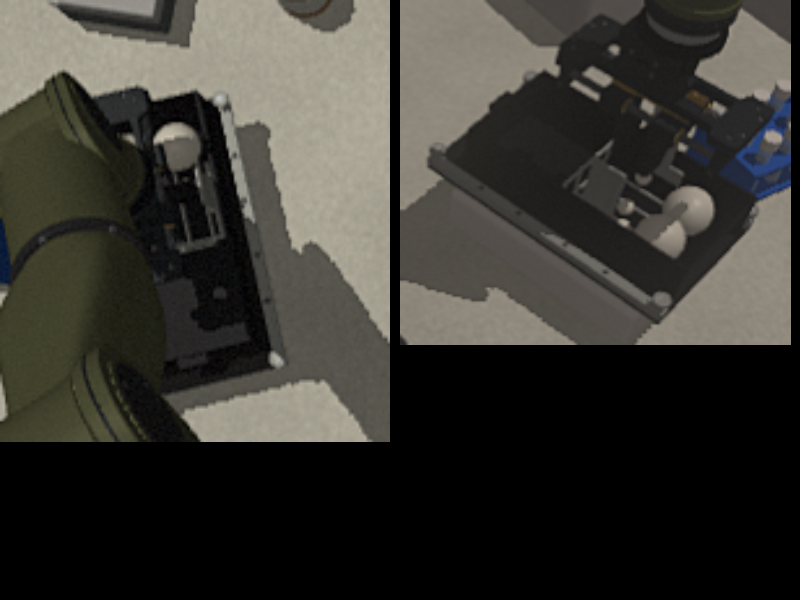

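```bash
python3 - <<'E'
from h import *
def rep(h=None):
    s=robot.observe();print(round(s['t'],2),h,np.round(s['eef_pos'],4),np.round(s['ft_force'],2))
rep(line(tub(.0465,0,.0886),13,0,.04,threshold=12))
s=robot.observe();d=np.array(s['eef_pos'])[:2]-RC;x0=d@[np.cos(R13),np.sin(R13)];x0=min(x0,.047)
for p,dz in((5,.002),(10,.006),(15,.012)):
    rep(line(about(tub(x0-.047-.002*p/15,0,.0886+dz),[-.047,0,0],13,p),13,p,.025,threshold=25))
robot.dwell(.3);rep()
snap('top','t5');snap('scene','s5')
a=cv2.imread('pics/t5.png')[130:300,150:300];b=cv2.imread('pics/s5.png')[40:190,340:510]
m=np.zeros((600,800,3),np.uint8);x=cv2.resize(a,None,fx=2.6,fy=2.6);y=cv2.resize(b,None,fx=2.3,fy=2.3);m[:x.shape[0],:x.shape[1]]=x;m[:y.shape[0],400:400+y.shape[1]]=y;cv2.imwrite('pics/z7.png',m)
E
```

```text
12.37 False [0.5787 0.3233 0.1573] [-0.8  -0.75 -6.52]
12.87 False [0.5718 0.322  0.1633] [ 0.07 -0.45 -7.28]
13.43 False [0.5656 0.3206 0.1708] [ 0.28  0.63 -7.61]
14.03 False [0.5582 0.3189 0.1794] [ 0.28  1.44 -7.1 ]
14.33 None [0.558  0.3187 0.1793] [ 0.29  0.56 -7.16]
```

View pics/z7.png

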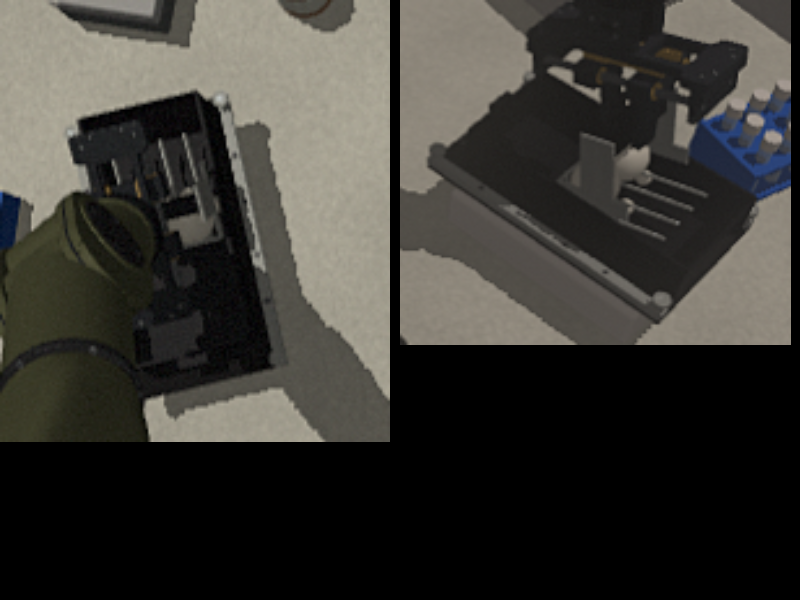

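```bash
python3 - <<'E'
from h import *
def rep(h=None):
    s=robot.observe();print(round(s['t'],2),h,np.round(s['eef_pos'],4),np.round(s['ft_force'],2))
rep(line(about(tub(-.005,0,.130),[-.047,0,0],13,15),13,15,.1,threshold=25))
line(about(tub(-.005,.002,.130),[-.047,0,0],13,15),13,15,.05)
line(about(tub(-.005,-.002,.130),[-.047,0,0],13,15),13,15,.05)
robot.dwell(.2);rep()
rep(line(about(tub(-.02,0,.185),[-.047,0,0],13,13),13,13,.1,threshold=25))
robot.dwell(.3);rep()
snap('top','t6');snap('scene','s6')
a=cv2.imread('pics/t6.png')[130:300,150:300];b=cv2.imread('pics/s6.png')[20:190,330:510]
m=np.zeros((600,800,3),np.uint8);x=cv2.resize(a,None,fx=2.6,fy=2.6);y=cv2.resize(b,None,fx=2.2,fy=2.2);m[:x.shape[0],:x.shape[1]]=x;m[:y.shape[0],400:400+y.shape[1]]=y;cv2.imwrite('pics/z8.png',m)
E
```

```text
14.88 False [0.555  0.3182 0.2092] [-0.83  0.89 -7.3 ]
15.57 None [0.5554 0.3162 0.2088] [-0.13 -0.2  -6.9 ]
16.27 False [0.5426 0.315  0.2623] [-0.36  0.06 -8.57]
16.57 None [0.5428 0.3151 0.2622] [-0.35  0.22 -7.58]
```

View pics/z8.png

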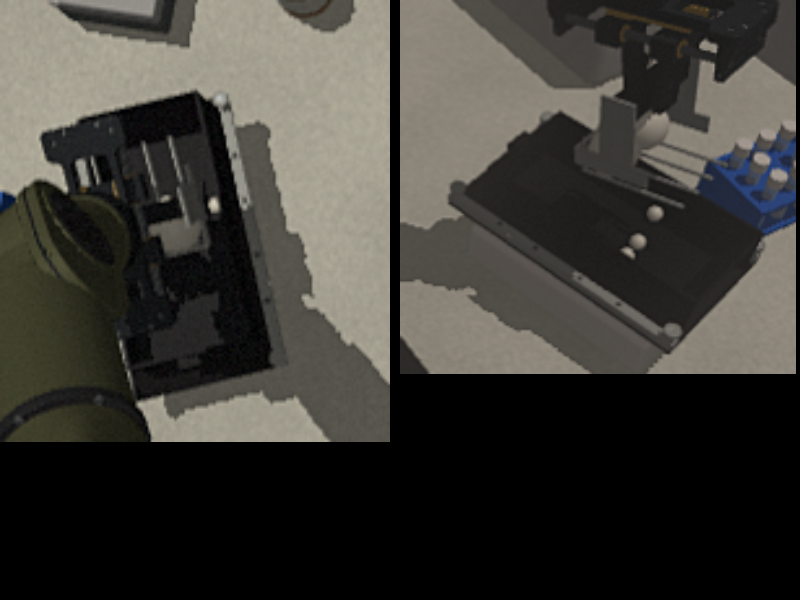

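```bash
python3 - <<'E'
from h import *
def rep(h=None):
    s=robot.observe();print(round(s['t'],2),h,np.round(s['eef_pos'],4),np.round(s['ft_force'],2))
rep(line(about(tub(-.07,-.02,.25),[-.047,0,0],10,13),10,13,.15,threshold=25))
robot.dwell(.2)
snap('scene','s7');snap('top','t7')
a=cv2.imread('pics/t7.png')[130:300,150:300];b=cv2.imread('pics/s7.png')[0:190,330:510]
m=np.zeros((600,800,3),np.uint8);x=cv2.resize(a,None,fx=2.6,fy=2.6);y=cv2.resize(b,None,fx=2.2,fy=2.2);m[:x.shape[0],:x.shape[1]]=x;m[:y.shape[0],400:400+y.shape[1]]=y;cv2.imwrite('pics/z9.png',m)
E
```

```text
17.39 False [0.4991 0.2834 0.3276] [ 0.43  0.18 -7.46]
```

View pics/z9.png

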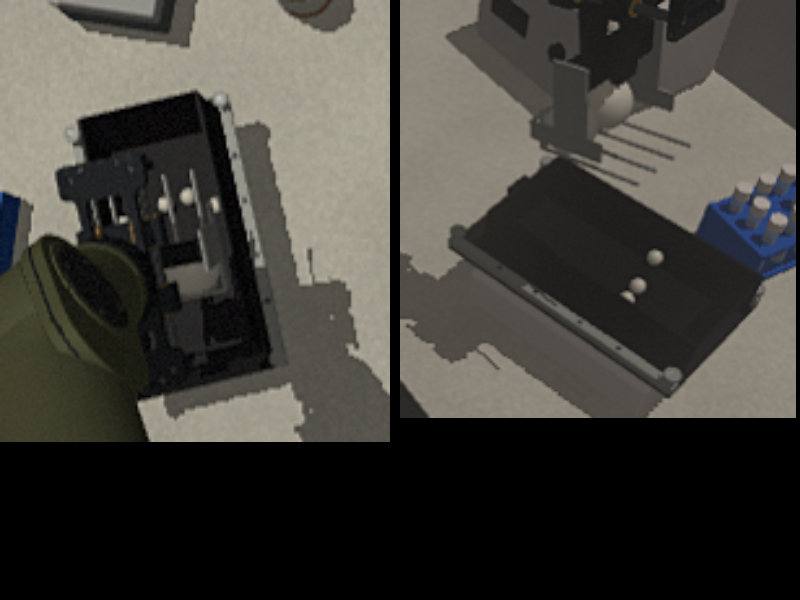

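```bash
python3 - <<'E'
from m import *
T=dict(np.load('pics/t7.npz'));S=dict(np.load('pics/s7.npz'))
p=onplane(T,[(212.7,208),(221.9,205.4),(232.3,208.5),(196.9,213.8)],.0965)
c,s=np.cos(R13),np.sin(R13);d=p[:,:2]-RC
print(np.c_[d@[c,s],d@[-s,c]].round(3)); q=proj(S,p);print(q.round(1),((q-[330,0])*2.2+[400,0]).round(0))
print(T['pixels'][208:220,192:202].mean(2).round(0).astype(int))
a=cv2.imread('pics/s7.png')[30:90,380:480];b=cv2.imread('pics/t7.png')[185:270,175:255]
m=np.zeros((600,800,3),np.uint8);x=cv2.resize(a,None,fx=4.5,fy=4.5,interpolation=2);m[:x.shape[0],:x.shape[1]]=x;y=cv2.resize(b,None,fx=4.2,fy=4.2,interpolation=2);m[:y.shape[0],455:455+y.shape[1]]=y;cv2.imwrite('pics/z10.png',m)
E
```

```text
[[ 0.046  0.003]
 [ 0.047 -0.024]
 [ 0.032 -0.05 ]
 [ 0.041  0.048]]
[[438.  129. ]
 [431.9 135.2]
 [420.  137.7]
 [447.  117.8]] [[638. 284.]
 [624. 297.]
 [598. 303.]
 [657. 259.]]
[[163  83  17  12   7  40  42  34  36  38]
 [128 111  29   9   8  42  40  29  36  42]
 [ 49 127  37   4   8  41  42  40  30  35]
 [ 30 140  55   1   0  29  38  39  36  34]
 [  0 149  63   6   0   0  30  29  33  37]
 [  0 122  87  31 123 123 118  53  33  34]
 [  2  79 111  64 189 186 151  71  41  38]
 [  0  44  97  71 153 139  92  48  68  37]
 [ 19  27  49  49  44  21  15  36  74  40]
 [ 28  25  29  29  26  28  31  50  90  45]
 [ 34  34  35  32  34  32  29  42  90  40]
 [ 34  35  36  32  36  32  35  26  75  45]]
```

View pics/z10.png

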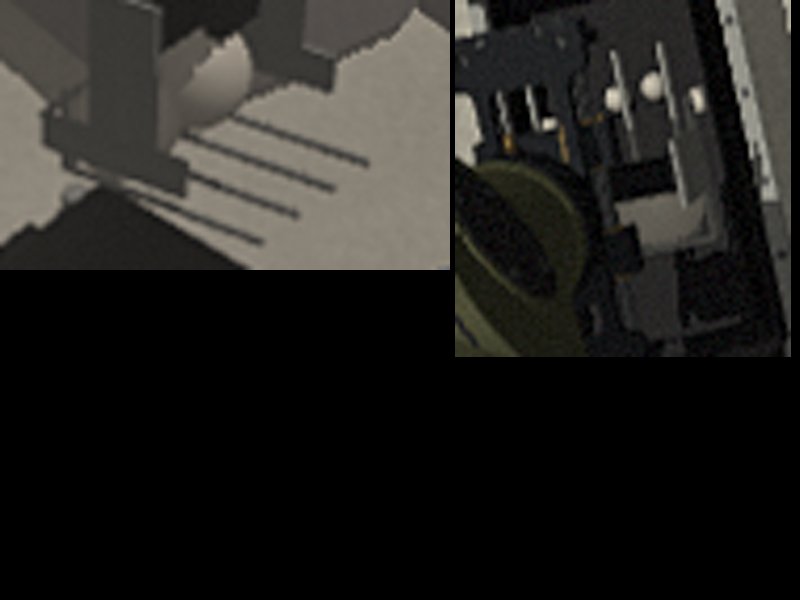

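```bash
python3 - <<'E'
from h import *
def rep(h=None):
    s=robot.observe();print(round(s['t'],2),h,np.round(s['eef_pos'],4),np.round(s['ft_force'],2))
Y=-75;D=np.array([np.cos(np.radians(Y)),np.sin(np.radians(Y))])
tip=lambda z,p:about(np.r_[DISH-.03*D,z],[.067,0,0],Y,p)
rep(line([.54,.10,.22],-30,12,.22))
rep(line(tip(.16,12),Y,12,.2))
rep(line(tip(.085,10),Y,10,.12,threshold=20))
snap('scene','s8');snap('top','t8')
a=cv2.imread('pics/t8.png')[120:290,330:490];b=cv2.imread('pics/s8.png')[150:330,150:330]
m=np.zeros((600,800,3),np.uint8);x=cv2.resize(a,None,fx=2.4,fy=2.4);y=cv2.resize(b,None,fx=2.2,fy=2.2);m[:x.shape[0],:x.shape[1]]=x;m[:y.shape[0],400:400+y.shape[1]]=y;cv2.imwrite('pics/z11.png',m)
E
```

```text
18.68 False [0.5277 0.1093 0.2877] [ 0.69  0.27 -7.85]
20.15 False [ 0.5318 -0.1455  0.2136] [ 0.81  0.46 -7.28]
20.9 False [ 0.5326 -0.1489  0.1418] [ 0.14  0.13 -7.33]
```

View pics/z11.png

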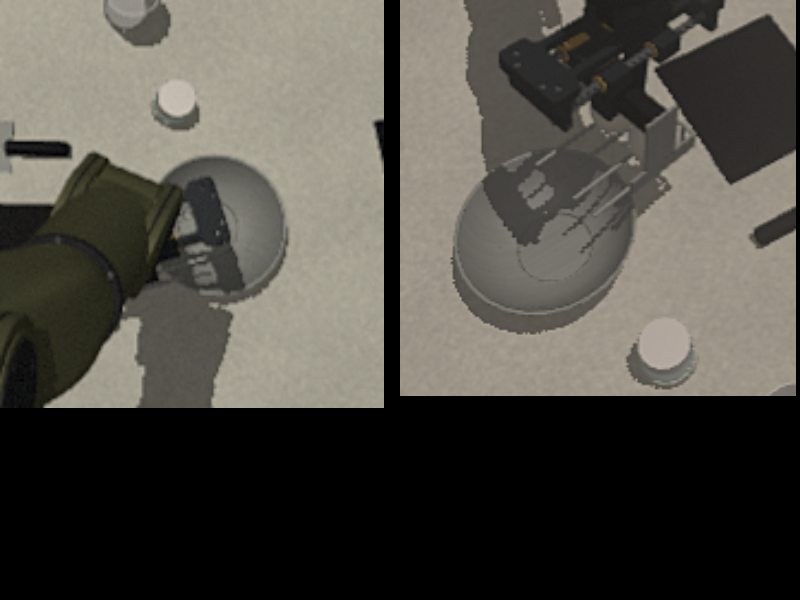

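```bash
python3 - <<'E'
from h import *
def rep(h=None):
    s=robot.observe();print(round(s['t'],2),h,np.round(s['eef_pos'],4),np.round(s['ft_force'],2))
Y=-75;D=np.array([np.cos(np.radians(Y)),np.sin(np.radians(Y))])
tip=lambda z,p:about(np.r_[DISH-.03*D,z],[.067,0,0],Y,p)
rep(line(tip(.063,2),Y,2,.05,threshold=15))
for p,z in((-4,.058),(-9,.054),(-14,.049),(-20,.044)):
    rep(line(tip(z,p),Y,p,.016,threshold=15))
robot.dwell(.4);rep()
snap('scene','s9');snap('top','t9')
a=cv2.imread('pics/t9.png')[120:290,330:490];b=cv2.imread('pics/s9.png')[150:330,150:330]
m=np.zeros((600,800,3),np.uint8);x=cv2.resize(a,None,fx=2.4,fy=2.4);y=cv2.resize(b,None,fx=2.2,fy=2.2);m[:x.shape[0],:x.shape[1]]=x;m[:y.shape[0],400:400+y.shape[1]]=y;cv2.imwrite('pics/z12.png',m)
E
```

```text
21.44 False [ 0.5344 -0.1577  0.13  ] [-0.95  0.04 -6.87]
22.07 False [ 0.536  -0.1633  0.1314] [-0.65  0.08 -7.19]
22.64 False [ 0.538  -0.1701  0.1328] [-0.16 -0.22 -3.27]
23.23 False [ 0.5398 -0.177   0.1323] [ 0.09 -0.33 -2.36]
23.94 False [ 0.542  -0.1855  0.1318] [-0.22  0.46 -3.08]
24.34 None [ 0.5421 -0.1858  0.1318] [ 0.17 -0.01 -1.82]
```

View pics/z12.png

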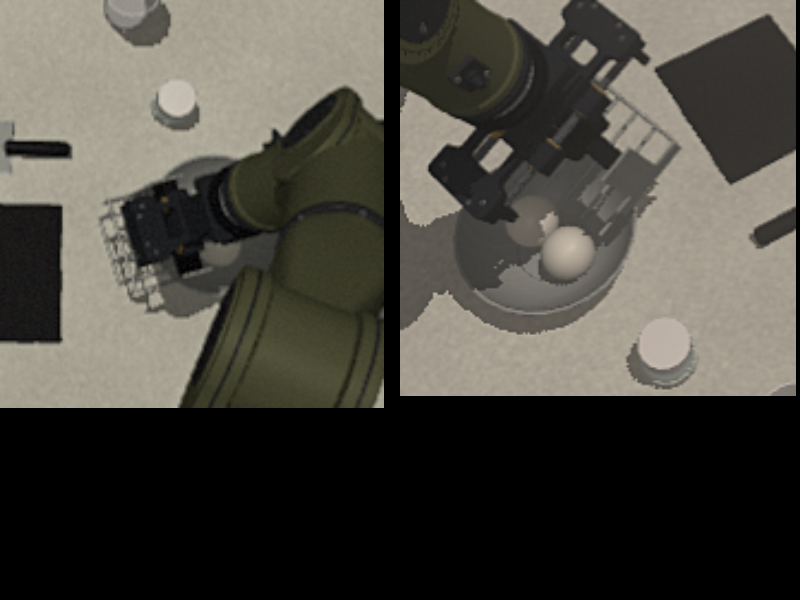

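```bash
python3 - <<'E'
from h import *
def rep(h=None):
    s=robot.observe();print(round(s['t'],2),h,np.round(s['eef_pos'],4),np.round(s['ft_force'],2))
Y=-75;D=np.array([np.cos(np.radians(Y)),np.sin(np.radians(Y))])
tip=lambda z,p,b:about(np.r_[DISH-b*D,z],[.067,0,0],Y,p)
rep(line(tip(.075,-18,.045),Y,-18,.08,threshold=15))
rep(line(tip(.15,-8,.09),Y,-8,.15))
rep(line([.51,-.03,.12],-20,0,.2))
rep(line([.5035,.0026,.06],0,0,.12))
rep(line([.5035,.0026,.010],0,0,.08,threshold=8))
rep(line([.5035,.0026,.000],0,0,.012,threshold=3))
robot.dwell(.2);rep()
snap('scene','s10')
E
```

```text
25.02 False [ 0.5375 -0.1684  0.1618] [-0.11  0.03 -3.33]
25.77 False [ 0.5218 -0.1121  0.2272] [-0.04 -0.28 -3.83]
26.88 False [ 0.5104 -0.0312  0.189 ] [ 0.42 -1.38 -2.83]
27.61 False [0.504  0.0019 0.1294] [-0.2  -0.49 -1.99]
28.38 False [0.5038 0.0025 0.0792] [-0.53 -0.05 -3.21]
28.95 True [0.5036 0.0026 0.073 ] [-0.2   0.14  4.9 ]
29.15 None [0.5036 0.0026 0.073 ] [-0.9  -0.41  5.84]
```

View pics/s10.png

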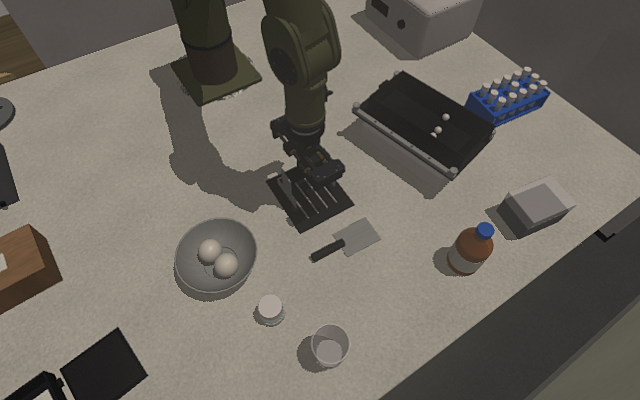

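The scoop is back on the mat at the grasp height (TCP at 73.0 mm, as at pick-up), and both large balls are in the dish at (209,250) and (226,265). Next I release and retreat.

```bash
python3 - <<'E'
from h import *
effector.move_gripper(.05)
s=robot.observe();print(s['t'],s['width'])
p,o=tcp([.5035,.0026,.004],0,0); p=np.array(s['eef_pos']); o=np.array(s['eef_rot'])
print(robot.servo_line(p+[0,0,.13],None,speed=.1))
robot.goto_joints([-1.171,.689,-.195,1.565,.157,.902,-.215]);robot.dwell(.3)
print(robot.observe()['t'])
for n in('scene','top'): snap(n,n+'F')
x=cv2.imread('pics/topF.png')[150:295,165:460]; cv2.imwrite('pics/zF.png',cv2.resize(x,None,fx=2.7,fy=2.7,interpolation=2))
x=cv2.imread('pics/sceneF.png')[145:235,260:360]; cv2.imwrite('pics/zG.png',cv2.resize(x,None,fx=6,fy=6,interpolation=2))
E
```

```text
29.8417 0.04992790105741035
False
33.8917
```

View pics/zF.png

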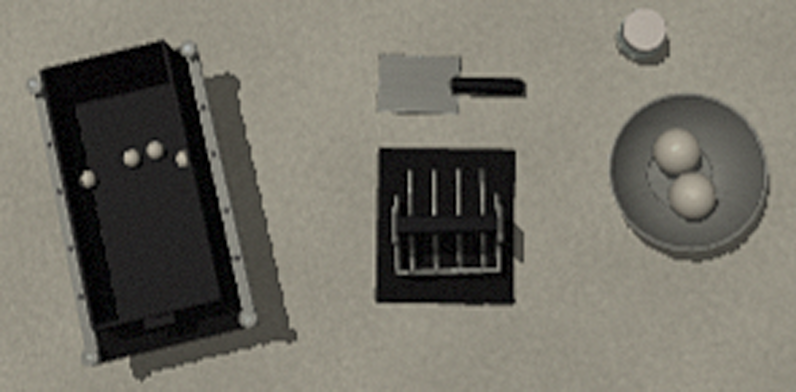

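View pics/zG.png

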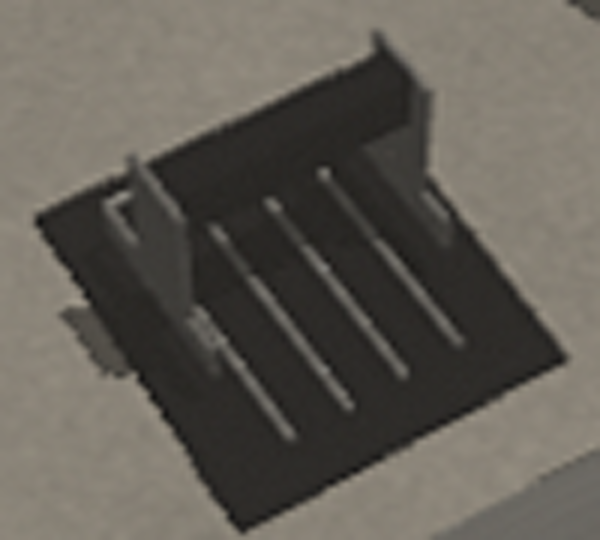

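The last pictures show the four small balls in the tub, both large ones in the dish, and the scoop level on the mat where it started. The jar and spatula are where they were.

```bash
python3 -c "
from h import *
robot.job_done()"
```

```text
the job is handed in; nothing more can be done
```

The job is done and handed in, at about 34 s of the 69 s allowed. I picked up the scoop by its crossbar and ran it along the tub floor under the two large balls. After tilting it back and lifting, I tipped the balls into the dish with the scoop's tips 4 to 6 cm above the bench. The scoop then went back onto its mat and I let go.

**Last checks:** In the final pictures:
- Both large balls are in the dish and all four small balls are in the tub.
- The scoop stands level on the mat where it started.
- The jar and spatula look unmoved.
- The arm is back at its start pose, clear of everything.

**Forces:** Every wrist force I sampled stayed under 10 N.

**Weak point:** The wrist force with both balls in the scoop read slightly low at times, 4 to 4.5 N against the roughly 5 N expected for the two balls. I put that down to sensor noise. The pictures settled it: after the pour both large balls were in the dish.

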